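# Load a label roll and hold the printer cover ajar for threading

## Robot

A 6-joint arm with a two-finger parallel gripper is mounted at the origin on a cart in front of the work surface, level with it; the furniture and walls round the work are solid. World frame = base frame: x ahead of the robot, y to its left, z up, the work surface at z = 0. Lengths are in m, angles in rad, forces in N, time in s.
With the tool pointing down it reaches from about 0.35 to 0.85 m from the base axis. Payload 8.1 kg.
Tool frame: the origin (TCP) lies at the very end of the fingers, on their centre line; the grasp point (between the pads) lies robot.grip_point_offset behind it (robot.grip_point_offset is the distance from the TCP to the grasp point, in m); z points along the fingers, y is the line along which they close (so a half turn about z gives the same grasp; the last joint's range is limited). The gripper opens to 93 mm and grips with 3 to 60 N. Pads are 15 mm wide; open, the fingers measure 128 mm over their backs; the gripper's body (75 mm by 188 mm) begins 65 mm behind the grasp point.
Start: joints at [-1.402, 0.13, 1.488, -0, 1.523, -0.085], TCP at [0.151, -0.581, 0.219] pointing down, gripper open.
Joint ranges: [-2.96, 2.96], [-0.89, 2.26], [0.02, 2.5], [-1.34, 4.48], [0, 2.73], [-2.66, 2.66]. Speed limits (rad/s): [2.39, 2.39, 2.79, 3.14, 3.14, 3.14].

## Interface

Orientations are given as a rotation vector (axis times angle).
In Python, from plant import robot, eyes gives the robot as it stands. The module is installed in compiled form; this text tells all that it offers.
- The arm moves only by the tool apply_moves, never from a script. Its argument "steps" is one flat list of numbers, 7 for each row, row after row: the shift along the tool's x, y, z in units of 30 mm (1.0 is 30 mm), then the turn, a rotation vector about the tool's x, y, z in units of 6 degrees (1.0 is 6 degrees), then the opening in per cent of the stroke, from 0 (shut) to 100 (fully open). In form: [dx, dy, dz, ax, ay, az, fingers, dx, dy, dz, ax, ay, az, fingers, ...]. A call has 1 to 12 rows; each row shifts and turns the commanded pose from where the row before left it, along the tool's axes as they then stand; what a row does not reach is not made up. A row lasts 1/12 s, in which the tool goes at most 41.7 mm and 7.16 degrees, less where a joint would pass 70% of its speed; a pose out of reach is approached as far as the arm can. A call is refused whole if a number of a shift passes 1 or a number of a turn 1, either way. A call with a gripper value outside its range is refused whole. The fingers move at their own pace and stop on an object; "grip_force" is the grip in N (left out, the last holds). Time passes only in rows, so rows that do not move let the fingers close. It gives the time, the measured TCP pose, the force, the opening and the grip force at its end, in the units of the state.
- robot.read_state(): the state, without advancing time (a new reading comes with each control period).
- eyes.read_camera(name): name is "scene" or "top" or "wrist"; returns the picture (384x512x3 uint8, red, green, blue); there is no depth.
- eyes.calibration(name): a dict with "K" (3x3 intrinsics, pixels), "k1" (the pictures are not rectified: a ray, as slopes to the right and down, at radius r is drawn at 1 + k1 r^2 times it, then the intrinsics apply), "R" (3x3) and "t" (3): a world point X has camera coordinates R X + t. Camera axes: x right, y down, z forward; pixel columns grow to the right and rows downward; lengths in m; the calibration is good to about 2 mm. A picture is of the moment at which its call begins: read the wrist's pose just before it. calibration takes no time and is no camera call; for the wrist camera it gives the pose at the moment of the call.
- robot.close_job(): hands the job in; it is judged then, once.
Trained networks look in the newest picture that a camera, given by its name, has taken for a name from the list of things; names that differ only in an ending like _2 or _b are one class to them, and where a whole thing is asked for, a point or a joint stands for the part that bears it (a point fixed in the world has none). Each returns a list of dicts, best first, with "conf" (0 to 1); they miss things now and then, are a little off and sometimes report something else, mostly with a low value. They report only what shows in the picture. A call takes as long as a camera call.
- eyes.search_frame(camera, thing): "rect" ([left, top, width, height] in pixels, round what is visible of it).
- eyes.place_of(camera, thing): "xy" ([column, row] in pixels: a listed point, or the origin of a listed thing).
The state is a dict: "t": time; "q": joint angles; "dq": joint speeds; "joint_torque": joint torques, N m; "tool_pos": TCP position; "orientation": TCP orientation; "force": force on the tool from outside, world axes, zero at the start; "wrist_torque": the same for the moment, N m; "opening": finger opening in m; "gripper_force": force on a finger pad.
Only numpy, scipy, OpenCV 4.12 (cv2) and the standard library are available. Lean on these libraries where they do the work, as an engineer would, in place of code of your own. Each camera call takes 0.05 s, during which the arm holds its last target. There are 200 camera calls.

## Task

The label printer's cover stands open: lower the new roll of labels into the printer's roll bay, lying across it between the two side guides, and do not drop it in. Then bring the cover down by its front tab and hold it 30 degrees open, never letting it close, so that I can draw the first label out under it; the program finishes while you are still holding the cover there. Leave the bell, the rubber stamp and the spool where they stand.

Things in the scene. Friction and masses are not known exactly. Their poses are not given: they have to be found in the camera images.
- label_printer: desktop label printer, fixed, grey base 208 x 116 x 33 mm, deep white cover hinged at its back; origin centre of the underside, x from its front (with the feed button) to its back, y across it, z up. The roll bay is a round cradle across the base, radius 40 mm, between two side guides: upright faces 62 mm apart up to z = 26 mm, flaring to 72 mm apart at their flat tops at z = 33 mm.
- roll_bay (a point): where the centre of a seated roll lies: above the middle of the cradle, 49 mm above the counter, axes as the printer's. A seated roll stands up to 84 mm above the counter, its ends free above the guides.
- label_roll: new roll of paper labels, 70 mm across and 57 mm wide, with a cardboard core, about 0.17 kg, lying on its round side on the counter; origin at its centre, y axis along its core
- cover (a joint): opening angle of the cover in rad: 0 shut, 1.75 at its stop, leaning back past upright; opening swings the front edge up and back; 30 degrees is 0.524. The hinge is free, the cover weighs about 0.3 kg: above about 1.28 it falls back to the stop, below that it falls shut. It clears a seated roll at all angles.
- cover_hinge (a point): middle of the cover's hinge axis, which runs along the printer's y axis, 75 mm behind the printer's origin and 40 mm above the counter
- cover_tab (a point): point to pinch on the black lift tab at the middle of the cover's front edge, 168 mm from the hinge axis. The tab is 22 mm wide (printer's y), 10 mm thick, and stands out from 146 to 180 mm from the hinge. x axis: along the tab to the hinge. Cover shut: tab level with the hinge, towards the printer's front. Pinched on its two side faces it pivots between the fingers as the cover swings.
- service_bell: counter bell with a white dome, 85 mm across, 59 mm high, loose; origin centre of the underside
- rubber_stamp_3: wooden rubber stamp with a knob handle, 26 x 54 mm, 69 mm high, loose; origin centre of the underside
- spool_1: wooden spool of beige twine, 56 mm across, 52 mm high, loose; origin centre of the underside

How it is judged:
On the way:
1. the roll lies seated in the bay, let go (horizontal distance between label_roll and roll_bay below 0.008 m and z of label_roll in the frame of roll_bay below 0.004 m and angle between the y axis of label_roll and the y axis of label_printer, either way round below 0.12 rad and contact force between the fingers and label_roll below 0.05 N), for 0.2 s.
At the end, for the whole second after the job is handed in: The roll lies at the bottom of the bay, its centre within 8 mm of the bay's and at most 4 mm high, its core within 0.12 rad of across the printer, touched by neither fingers nor cover; the fingers hold the cover still, 30 degrees open within 5 degrees (0.436 to 0.611 rad) (all of step 1 and value of joint cover between 0.436 and 0.611 rad and velocity of joint cover between -0.05 and 0.05 rad/s and contact force between the fingers and cover above 0.3 N and contact force between label_roll and cover below 0.05 N); the arm keeps its last pose, push and grip.
It fails at once if the roll is dropped: it moves faster than 0.6 m/s while the fingers do not touch it (linear speed of label_roll above 0.6 m/s and contact force between the fingers and label_roll below 0.01 N).
It fails at once if the cover closes (below 0.1 rad) (value of joint cover below 0.1 rad).
It fails at once if the bell, the stamp or the spool is moved by more than 20 mm (distance of any of service_bell, rubber_stamp_3, spool_1 from where it was at the start of the episode above 0.02 m).
It also fails if it takes over 48 s, if anything falls off the work surface, if the arm or the gripper's body presses on something with over 40 N, if the wrist force passes 120 N, or if a joint passes its speed limit or range.

## Working session

There is one attempt and no reset: what is moved stays moved. The work goes in short steps, Python scripts to look and compute and a tool call to move; the robot and the scene stay as the last step left them, time stands still between calls to the robot, and variables do not carry over. Pictures are saved under pics/ and viewed, at most 10 in all, crops included, and the job is handed in when it is done.

Besides the shell and the picture viewer there is one more tool, called after "Call:" by a JSON object that holds its "name" and its "arguments". apply_moves: Moves the arm, as the interface text tells. Its arguments: {"type":"object","properties":{"steps":{"type":"array"},"grip_force":{"type":"number"}},"required":["steps"]}

```bash
mkdir -p pics
cat > h.py <<'E'
import numpy as np, cv2
from scipy.spatial.transform import Rotation as Ro
from plant import robot, eyes
def ray(cam,uv,c=None):
    c=c or eyes.calibration(cam); K=np.array(c["K"]);R=np.array(c["R"]);t=np.array(c["t"])
    d=np.array([(uv[0]-K[0,2])/K[0,0],(uv[1]-K[1,2])/K[1,1]]); s=d.copy()
    for _ in range(20): s=d/(1+c["k1"]*(s@s))
    v=R.T@np.array([s[0],s[1],1]); return -R.T@t, v/np.linalg.norm(v)
def at_z(cam,uv,z,c=None):
    o,v=ray(cam,uv,c); return o+v*(z-o[2])/v[2]
def proj(cam,X,c=None):
    c=c or eyes.calibration(cam); K=np.array(c["K"]); p=np.array(c["R"])@X+np.array(c["t"]); s=p[:2]/p[2]
    s=s*(1+c["k1"]*(s@s)); return K[0,0]*s[0]+K[0,2],K[1,1]*s[1]+K[1,2]
def snap(cam,name):
    im=eyes.read_camera(cam); cv2.imwrite(f"pics/{name}.png",np.ascontiguousarray(im[:,:,::-1])); return im
E
python3 - <<'E'
from h import *
s=robot.read_state(); print(s["t"],s["tool_pos"],s["orientation"],s["opening"],robot.grip_point_offset)
a=snap("scene","s0");b=snap("top","t0")
cv2.imwrite("pics/both.png",np.ascontiguousarray(cv2.resize(np.vstack([a,b]),(512,768))[:,:,::-1]))
for cam in("scene","top"):
    for n in["label_printer","roll_bay","label_roll","cover_hinge","cover_tab","service_bell","rubber_stamp_3","spool_1"]:
        print(cam,n,[(np.round(d["xy"]).tolist(),round(d["conf"],2)) for d in eyes.place_of(cam,n)[:2]])
    print(eyes.calibration(cam))
E
```

```text
0.0 [ 0.15056231 -0.58021127  0.21762533] [-3.11454257e+00 -3.97308405e-01  1.23092277e-04] 0.09278042282437204 0.0188
scene label_printer [([216.0, 238.0], 0.73)]
scene roll_bay [([216.0, 235.0], 0.62)]
scene label_roll [([338.0, 138.0], 0.84)]
scene cover_hinge [([196.0, 218.0], 0.65)]
scene cover_tab [([183.0, 178.0], 0.72)]
scene service_bell [([250.0, 168.0], 0.95)]
scene rubber_stamp_3 [([178.0, 295.0], 0.5)]
scene spool_1 [([296.0, 201.0], 0.83), ([251.0, 170.0], 0.48)]
{'K': array([[408.33912039,   0.        , 252.48199975],
       [  0.        , 408.33912039, 192.72533609],
       [  0.        ,   0.        ,   1.        ]]), 'k1': -0.022679472429747015, 'R': array([[-0.74970991, -0.66173928, -0.00601492],
       [-0.57127795,  0.65175714, -0.49885282],
       [ 0.33403077, -0.37055871, -0.86666585]]), 't': array([0.43731855, 0.27395369, 1.09100627])}
top label_printer [([207.0, 206.0], 0.82)]
top roll_bay [([204.0, 202.0], 0.83)]
top label_roll [([205.0, 203.0], 0.39)]
top cover_hinge [([208.0, 178.0], 0.71)]
top cover_tab [([204.0, 151.0], 0.65)]
top service_bell [([285.0, 180.0], 0.66)]
top rubber_stamp_3 [([285.0, 178.0], 0.67), ([151.0, 216.0], 0.65)]
top spool_1 [([149.0, 216.0], 0.16)]
{'K': array([[375.6374733 ,   0.        , 254.5548668 ],
       [  0.        , 375.6374733 , 194.25087826],
       [  0.        ,   0.        ,   1.        ]]), 'k1': 0.04270168409117195, 'R': array([[ 0.02700601, -0.99962471, -0.0045941 ],
       [-0.97642052, -0.02539387, -0.21437846],
       [ 0.21418135,  0.01027528, -0.97673987]]), 't': array([0.07845976, 0.54120521, 1.06084803])}
```

View pics/both.png

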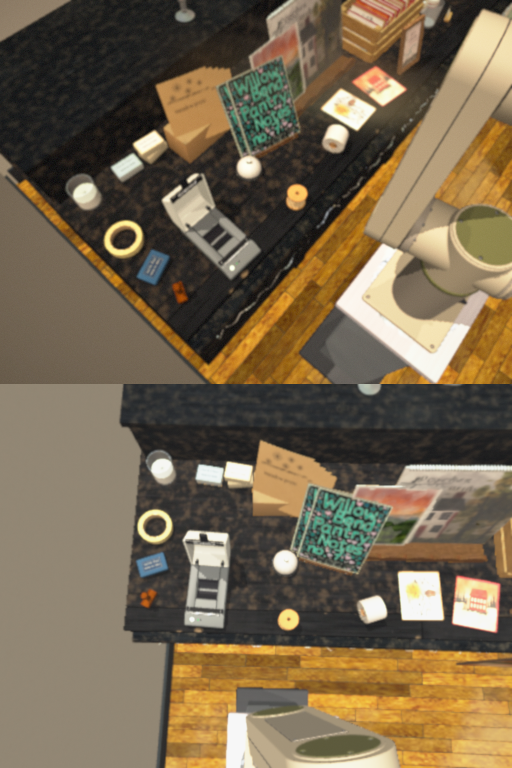

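Run:
```python
from h import *
S={"printer":((216,238),(207,206),0),"bay":((216,235),(204,202),.049),"hinge":((196,218),(208,178),.04),"tab":((183,178),(204,151),.2),"bell":((250,168),(285,180),0),"stamp":((178,295),(151,216),0)}
for k,(a,b,z) in S.items():
    print(k,at_z("scene",a,z).round(3),at_z("top",b,z).round(3))
    o,v=ray("scene",a);p,w=ray("top",b)
    st=np.linalg.lstsq(np.c_[v,-w],p-o,rcond=None)[0]; print("  tri",((o+v*st[0]+p+w*st[1])/2).round(3), np.linalg.norm(o+v*st[0]-p-w*st[1]).round(4))
print("roll",at_z("scene",(338,138),.035)); print("spool",at_z("scene",(296,201),0))
```

```text
printer [0.517 0.234 0.   ] [0.51  0.241 0.   ]
  tri [0.508 0.238 0.021] 0.0033
bay [0.506 0.24  0.049] [0.513 0.244 0.049]
  tri [0.509 0.242 0.051] 0.0083
hinge [0.589 0.237 0.04 ] [0.59  0.237 0.04 ]
  tri [0.59  0.237 0.038] 0.0012
tab [0.623 0.221 0.2  ] [0.622 0.229 0.2  ]
  tri [0.617 0.226 0.214] 0.0021
bell [ 0.604 -0.011  0.   ] [ 0.601 -0.002  0.   ]
  tri [ 0.594 -0.     0.023] 0.0008
stamp [0.479 0.421 0.   ] [0.475 0.412 0.   ]
  tri [ 0.48   0.418 -0.015] 0.0073
roll [ 0.45215459 -0.26711281  0.035     ]
spool [ 0.41979864 -0.01391753  0.        ]
```

The images show the printer (scene 215,235; top 205,205) with its front toward the robot, the bell at top (285,178), the spool at top (288,235) and the roll at top (372,224). I'll go above the roll.

```bash
cat >> h.py <<'E'
def delta(pos,yaw=None,n=None,R=None):
    """rows to reach TCP pos with tool down, tool x at yaw; prints per-row values"""
    s=robot.read_state(); C=Ro.from_rotvec(s["orientation"]); p=np.array(s["tool_pos"])
    d=C.inv().apply(np.array(pos)-p)/.03
    r=np.zeros(3)
    if yaw is not None:
        R=Ro.from_matrix(np.array([[np.cos(yaw),np.sin(yaw),0],[np.sin(yaw),-np.cos(yaw),0],[0,0,-1]]))
    if R is not None: r=(C.inv()*R).as_rotvec()/np.radians(6)
    print("t",round(s["t"],2),"pos",p.round(4),"open",round(s["opening"],4),"F",np.round(s["force"],1),"| d units",d.round(2),"turn",r.round(2), "yaw",round(np.arctan2(*C.as_matrix()[[1,0],0]),3))
    return d,r
E
python3 - <<'E'
from h import *
delta([0.43,-0.267,0.22],0.2)
E
```

```text
t 0.9 pos [ 0.1507 -0.5808  0.2187] open 0.0926 F [-0.4 -0.3 -0. ] | d units [11.64 -7.79 -0.04] turn [ 0.   -0.    0.51] yaw 0.254
```

Call:
{"name": "apply_moves", "arguments": {"steps": [0.97,-0.65,0,0,0,0,100,0.97,-0.65,0,0,0,0,100,0.97,-0.65,0,0,0,0,100,0.97,-0.65,0,0,0,0,100,0.97,-0.65,0,0,0,0,100,0.97,-0.65,0,0,0,0,100,0.97,-0.65,0,0,0,0,100,0.97,-0.65,0,0,0,0,100,0.97,-0.65,0,0,0,0,100,0.97,-0.65,0,0,0,0,100,0.97,-0.65,0,0,0,0,100,0.97,-0.65,0,0,0,0,100]}}

```text
t: 1.9
tool_pos: [0.4309, -0.2652, 0.2189]
orientation: [3.116, 0.397, 0.001]
force: [-0.3, 0.2, 0.1]
opening: 0.0929
gripper_force: 0.0
```

Run:
```python
from h import *
delta([0.43,-0.267,0.22],0.2)
snap("wrist","w1")
c=eyes.calibration("wrist"); print(c["K"],-np.array(c["R"]).T@c["t"])
for d in eyes.place_of("wrist","label_roll"): print(d, at_z("wrist",d["xy"],.035))
print(eyes.search_frame("wrist","label_roll"))
```

```text
t 1.9 pos [ 0.4309 -0.2652  0.2189] open 0.0929 F [-0.3  0.2  0.1] | d units [-0.04  0.05 -0.04] turn [ 0.01 -0.    0.51] yaw 0.254
[[280.25235269   0.         257.18066166]
 [  0.         280.25235269 197.49984782]
 [  0.           0.           1.        ]] [ 0.51213535 -0.24074848  0.38606698]
{'xy': [256.4, 156.2], 'conf': 0.73} [ 0.46005373 -0.25467582  0.035     ]
[{'rect': [228.9, 128.8, 54.2, 57.2], 'conf': 0.83}]
```

View pics/w1.png

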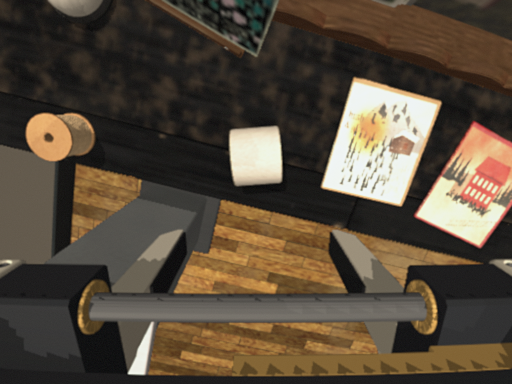

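The wrist picture shows the roll at about (256,156), its round side up and its core nearly along the image's horizontal, so almost parallel to the finger closing line. I'll measure that from the silhouette.

```bash
cat >> h.py <<'E'
def fitroll(name,x0,yaw0,zc=.035,box=None,cam="wrist",fix=None,c=None):
    """fit roll pose (x,y,yaw of core) to bright silhouette by comparing hull masks"""
    from scipy.optimize import minimize
    im=cv2.imread(f"pics/{name}.png"); c=c or eyes.calibration(cam)
    l,t,w,h=box; m=np.zeros(im.shape[:2],np.uint8); g=im.min(2)
    th,_=cv2.threshold(g[t:t+h,l:l+w].reshape(-1,1),0,255,cv2.THRESH_OTSU)
    m[t:t+h,l:l+w]=(g[t:t+h,l:l+w]>th)*255
    n,lab,st,_=cv2.connectedComponentsWithStats(m); k=1+np.argmax(st[1:,4]); m=(lab==k)*255
    m=cv2.GaussianBlur(m.astype(np.float32),(0,0),1.5); print("mask",st[k])
    a=np.linspace(0,2*np.pi,60)
    def cost(p):
        ax=np.array([np.cos(p[2]),np.sin(p[2]),0]);b=np.array([-ax[1],ax[0],0])
        P=[np.array([p[0],p[1],zc])+s*.0285*ax+.035*(np.cos(q)*b+np.sin(q)*np.array([0,0,1])) for s in(-1,1) for q in a]
        uv=np.array([proj(cam,X,c) for X in P]); hull=cv2.convexHull((uv*16).astype(np.int32))
        r=np.zeros(m.shape,np.uint8); cv2.fillConvexPoly(r,hull,255,cv2.LINE_AA,4)
        return np.abs(cv2.GaussianBlur(r.astype(np.float32),(0,0),1.5)-m).sum()/255
    r=minimize(cost,[*x0,yaw0],method="Nelder-Mead",options=dict(initial_simplex=[[*x0,yaw0],[x0[0]+.01,x0[1],yaw0],[x0[0],x0[1]+.01,yaw0],[*x0,yaw0+.2]],maxiter=150))
    print("roll fit",r.x.round(4),round(r.fun,1)); return r.x
E
python3 - <<'E'
from h import *
for y in (-1.3,-1.0,-1.7,-2.0): fitroll("w1",[.46,-.255],y,box=(215,115,80,85))
E
```

```text
mask [ 229  126   53   59 2789]
roll fit [ 0.4586 -0.2559 -1.2388] 152.1
mask [ 229  126   53   59 2789]
roll fit [ 0.4584 -0.256  -1.2279] 149.6
mask [ 229  126   53   59 2789]
roll fit [ 0.4592 -0.2557 -1.2285] 154.3
mask [ 229  126   53   59 2789]
roll fit [ 0.4582 -0.256  -1.2287] 149.5
```

Run:
```python
from h import *
delta([.4585,-.256,.11],.342)
```

```text
t 2.05 pos [ 0.4312 -0.2648  0.2187] open 0.0931 F [-1.  -0.6 -0.4] | d units [ 0.95 -0.05  3.62] turn [-0.  -0.  -0.8] yaw 0.258
```

Call:
{"name": "apply_moves", "arguments": {"steps": [0.5,0,0,0,0,-0.4,100,0.45,-0.05,0,0,0,-0.4,100,0,0,1,0,0,0,100,0,0,1,0,0,0,100,0,0,0.8,0,0,0,100,0,0,0.8,0,0,0,100,0,0,0,0,0,0,100]}}

```text
t: 2.63
tool_pos: [0.4536, -0.256, 0.105]
orientation: [-3.091, -0.526, 0.01]
force: [-0.5, 0.9, -0.9]
opening: 0.093
gripper_force: 0.0
```

Run:
```python
from h import *
delta([.4585,-.256,.024],.342)
snap("wrist","w2")
d=eyes.search_frame("wrist","label_roll");print(d)
l,t,w,h=[int(v) for v in d[0]["rect"]]
x=fitroll("w2",[.4585,-.256],-1.22,box=(max(l-15,0),max(t-15,0),w+30,h+30)); delta([x[0],x[1],.024],x[2]+np.pi/2)
```

```text
t 2.63 pos [ 0.4536 -0.256   0.105 ] open 0.093 F [-0.5  0.9 -0.9] | d units [0.17 0.07 2.7 ] turn [-0.07  0.05 -0.04] yaw 0.337
[{'rect': [223.9, 162.6, 77.2, 84.1], 'conf': 0.63}]
mask [ 223  163   76   79 5781]
roll fit [ 0.4598 -0.259  -1.2352] 116.1
t 2.73 pos [ 0.4561 -0.2576  0.1102] open 0.0929 F [-0.3 -0.3  1.4] | d units [0.1  0.09 2.87] turn [-0.02  0.01  0.02] yaw 0.337
```

View pics/w2.png

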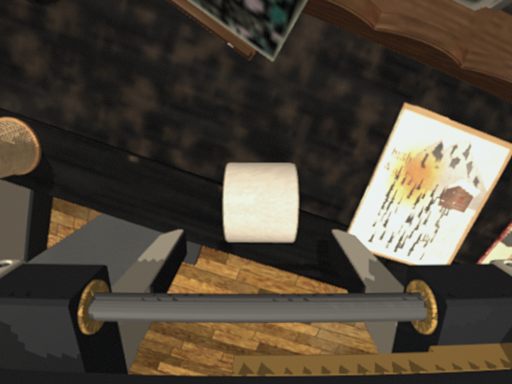

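The roll is at (260,203), centred between the fingers and square to them. The arm was still settling, so I'll refit.

Run:
```python
from h import *
c=eyes.calibration("wrist");snap("wrist","w3")
x=fitroll("w3",[.4585,-.256],-1.22,box=(208,145,105,115),c=c); delta([x[0],x[1],.024],x[2]+np.pi/2)
```

```text
mask [ 221  164   73   78 5461]
roll fit [ 0.4584 -0.2568 -1.2324] 237.6
t 2.78 pos [ 0.4572 -0.2582  0.1118] open 0.093 F [-0.1  0.2  0.1] | d units [ 0.05 -0.03  2.93] turn [ 0.01 -0.   -0.01] yaw 0.337
```

Call:
{"name": "apply_moves", "arguments": {"steps": [0.05,-0.03,0.8,0,0,0,100,0,0,0.8,0,0,0,100,0,0,0.6,0,0,0,100,0,0,0.5,0,0,0,100,0,0,0.23,0,0,0,100,0,0,0,0,0,0,100,0,0,0,0,0,0,0,0,0,0,0,0,0,0,0,0,0,0,0,0,0,0,0,0,0,0,0,0,0,0,0,0,0,0,0,0,0,0,0,0,0,0], "grip_force": 25}}

```text
t: 3.78
tool_pos: [0.4583, -0.2563, 0.0232]
orientation: [3.096, 0.528, 0.001]
force: [-0.0, 0.6, -0.5]
opening: 0.0575
gripper_force: 0.0
```

Call:
{"name": "apply_moves", "arguments": {"steps": [0,0,0,0,0,0,0,0,0,0,0,0,0,0,0,0,-0.3,0,0,0,0,0,0,-0.6,0,0,0,0,0,0,-0.9,0,0,0,0,0,0,-0.9,0,0,0,0,0,0,-0.9,0,0,0,0,0,0,-0.9,0,0,0,0,0,0,-0.5,0,0,0,0,0,0,0,0,0,0,0,0,0,0,0,0,0,0,0,0,0,0,0,0,0]}}

```text
t: 4.78
tool_pos: [0.4572, -0.2555, 0.1711]
orientation: [-3.095, -0.527, 0.003]
force: [0.0, -0.3, -3.6]
opening: 0.0568
gripper_force: 25.0
```

Run:
```python
from h import *
delta([.40,.235,.23],0.0);s=robot.read_state();print(s["gripper_force"])
```

```text
t 4.78 pos [ 0.4572 -0.2555  0.1711] open 0.0568 F [ 0.  -0.3 -3.6] | d units [  3.61 -16.06  -1.94] turn [-0.02  0.02  3.22] yaw 0.338
24.97540980577469
```

Call:
{"name": "apply_moves", "arguments": {"steps": [0,0,-0.4,0,0,0.8,0,0,0,-0.4,0,0,0.8,0,0,0,-0.4,0,0,0.8,0,0,0,-0.4,0,0,0.82,0,-0.1,-0.9,0,0,0,0,0,-0.1,-0.9,0,0,0,0,0,-0.1,-0.9,0,0,0,0,0,-0.1,-0.9,0,0,0,0,0,-0.1,-0.9,0,0,0,0,0,-0.1,-0.9,0,0,0,0,0,-0.1,-0.9,0,0,0,0,0,-0.1,-0.9,0,0,0,0,0]}}

```text
t: 5.78
tool_pos: [0.4324, -0.0387, 0.2183]
orientation: [-3.141, -0.0, 0.006]
force: [1.1, -0.5, -1.8]
opening: 0.057
gripper_force: 25.0
```

Call:
{"name": "apply_moves", "arguments": {"steps": [-0.1,-0.9,0,0,0,0,0,-0.1,-0.9,0,0,0,0,0,-0.1,-0.9,0,0,0,0,0,0,-0.9,0,0,0,0,0,0,-0.9,0,0,0,0,0,0,-0.9,0,0,0,0,0,0,-0.9,0,0,0,0,0,0,-0.9,0,0,0,0,0,0,-0.9,0,0,0,0,0,0,-0.9,0,0,0,0,0,0,0,0,0,0,0,0,0,0,0,0,0,0,0]}}

```text
t: 6.78
tool_pos: [0.4234, 0.2305, 0.2183]
orientation: [3.14, 0.005, -0.006]
force: [-0.2, -0.6, -2.2]
opening: 0.0568
gripper_force: 25.0
```

Run:
```python
from h import *
robot.read_state(); eyes.read_camera("top"); eyes.read_camera("top"); eyes.read_camera("top")
c=eyes.calibration("wrist");snap("wrist","w4")
delta([.513,.238,.2],0.0)
for n,z in[("label_printer",0),("roll_bay",.049),("cover_hinge",.04),("cover_tab",.205)]:
    for d in eyes.place_of("wrist",n)[:2]: print(n,d,at_z("wrist",d["xy"],z,c).round(4))
```

```text
t 6.98 pos [0.4246 0.2289 0.2199] open 0.0569 F [ 0.4 -0.  -2.2] | d units [ 2.95 -0.31  0.66] turn [ 0.01  0.01 -0.01] yaw -0.001
label_printer {'xy': [251.6, 108.0], 'conf': 0.64} [0.5108 0.2358 0.    ]
roll_bay {'xy': [249.1, 111.1], 'conf': 0.84} [0.5067 0.2378 0.049 ]
cover_hinge {'xy': [257.0, 38.4], 'conf': 0.88} [0.585  0.2287 0.04  ]
cover_hinge {'xy': [257.2, 249.9], 'conf': 0.69} [0.3244 0.2284 0.04  ]
```

View pics/w4.png

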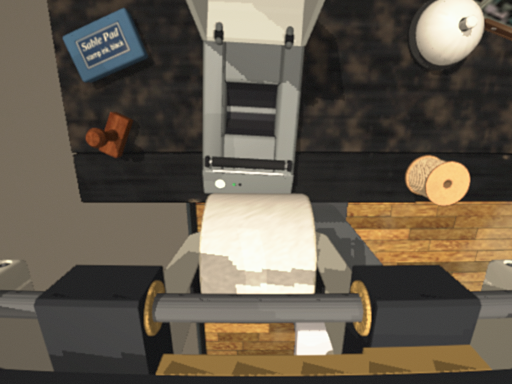

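The printer's bay is at (250,110), hinge lugs at (219,33) and (289,37), front edge at row ~192, and the held roll at (257,245). I'll enlarge the printer to get its yaw.

Run:
```python
import cv2
im=cv2.imread("pics/w4.png")[0:200,180:330]; cv2.imwrite("pics/w4c.png",cv2.resize(im,None,fx=3.0,fy=3.0,interpolation=cv2.INTER_CUBIC))
```

```text
(no output)
```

View pics/w4c.png

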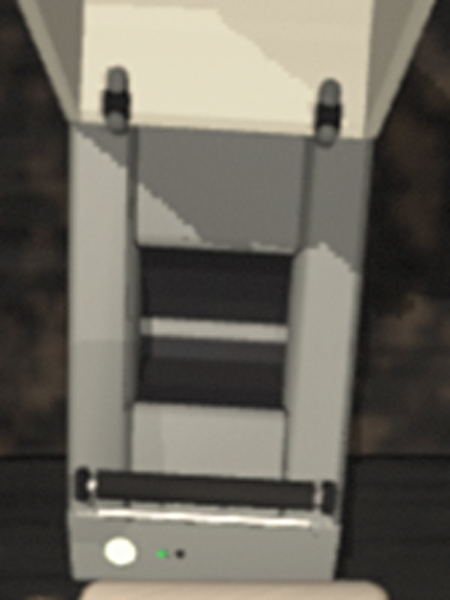

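Run:
```python
from h import *
c=eyes.calibration("wrist")
f=lambda x,y,z:at_z("wrist",(180+x/3,y/3),z,c)[:2].round(4)
for n,x,y,z in[("gLtop",133,130,.033),("gLbot",127,470,.033),("gRtop",307,137,.033),("gRbot",284,475,.033),("oLtop",70,120,.033),("oLbot",68,515,.033),("oRtop",375,135,.033),("oRbot",338,520,.033),("frontL",75,578,.0),("frontR",335,580,.0),("hL",117,95,.04),("hR",329,107,.04),("barL",85,486,.035),("barR",328,498,.035),("d1L",140,247,.014),("d1R",292,253,.014),("d4L",130,405,.02),("d4R",285,408,.02)]:print(n,f(x,y,z))
```

```text
gLtop [0.583  0.2665]
gLbot [0.4524 0.2732]
gRtop [0.5805 0.2   ]
gRbot [0.4502 0.2067]
oLtop [0.5867 0.2905]
oLbot [0.4331 0.2992]
oRtop [0.5813 0.1739]
oRbot [0.4308 0.1832]
frontL [0.3955 0.3041]
frontR [0.3944 0.1793]
hL [0.5935 0.2714]
hR [0.5893 0.1926]
barL [0.4459 0.2909]
barR [0.4407 0.188 ]
d1L [0.5426 0.267 ]
d1R [0.5402 0.2037]
d4L [0.4784 0.2725]
d4R [0.477 0.206]
```

Run:
```python
from h import *
c=eyes.calibration("wrist")
for y in(247,320,327,335,405): print(y,[at_z("wrist",(180+212/3,y/3),z,c)[0].round(4) for z in(.014,.02,.026,.033)])
s=robot.read_state();C=Ro.from_rotvec(s["orientation"])
for d in eyes.place_of("wrist","label_roll")[:1]:print("held roll",at_z("wrist",d["xy"],s["tool_pos"][2]+.011,eyes.calibration("wrist")),s["tool_pos"])
for n,z in(("roll_bay",.049),("cover_hinge",.04)):
  for cam in("wrist","top","scene"):
    eyes.read_camera(cam)
    for d in eyes.place_of(cam,n)[:1]:print(cam,n,at_z(cam,d["xy"],z),d["conf"])
```

```text
247 [np.float64(0.5425), np.float64(0.5419), np.float64(0.5413), np.float64(0.5407)]
320 [np.float64(0.5134), np.float64(0.5132), np.float64(0.5131), np.float64(0.513)]
327 [np.float64(0.5105), np.float64(0.5104), np.float64(0.5104), np.float64(0.5103)]
335 [np.float64(0.5072), np.float64(0.5072), np.float64(0.5072), np.float64(0.5072)]
405 [np.float64(0.4779), np.float64(0.4783), np.float64(0.4788), np.float64(0.4793)]
held roll [0.42604497 0.22843834 0.23176788] [0.42502888 0.22922317 0.22076788]
wrist roll_bay [0.50995765 0.23637905 0.049     ] 0.82
top roll_bay [0.50888691 0.24208901 0.049     ] 0.85
scene roll_bay [0.50056431 0.24206826 0.049     ] 0.83
top cover_hinge [0.5842481  0.23770889 0.04      ] 0.73
scene cover_hinge [0.58394089 0.23789602 0.04      ] 0.7
```

Run:
```python
from h import *
delta([.510,.2369,.075],-.055)
```

```text
t 7.83 pos [0.4249 0.2299 0.2207] open 0.0571 F [-0.3  1.  -2.7] | d units [ 2.84 -0.23  4.86] turn [ 0.   -0.    0.53] yaw 0.0
```

Call:
{"name": "apply_moves", "arguments": {"steps": [0.7,-0.06,0,0,0,0,0,0.7,-0.06,0.2,0,0,0,0,0.7,-0.06,0.4,0,0,0,0,0.74,-0.05,0.6,0,0,0,0,0,0,0.7,0,0,0.53,0,0,0,0.8,0,0,0,0,0,0,0.8,0,0,0,0,0,0,0.7,0,0,0,0,0,0,0.46,0,0,0,0,0,0,0.2,0,0,0,0,0,0,0,0,0,0,0,0,0,0,0,0,0,0]}}

```text
t: 8.83
tool_pos: [0.5103, 0.2369, 0.0754]
orientation: [-3.14, 0.086, -0.0]
force: [0.0, 0.4, -2.5]
opening: 0.057
gripper_force: 25.0
```

Run:
```python
from h import *
eyes.read_camera("top");c=eyes.calibration("wrist");im=snap("wrist","w5")
s=snap("scene","s5")
cv2.imwrite("pics/w5c.png",np.ascontiguousarray(np.hstack([cv2.resize(im[100:384,150:370],(465,600)),cv2.resize(s[160:290,150:220],(323,600))])[:,:,::-1]))
delta([.510,.2369,.0375],-.055)
```

```text
t 8.98 pos [0.5112 0.2372 0.0766] open 0.0569 F [-0.   0.1 -2.4] | d units [-0.04  0.02  1.3 ] turn [-0.01 -0.02 -0.  ] yaw -0.055
```

View pics/w5c.png

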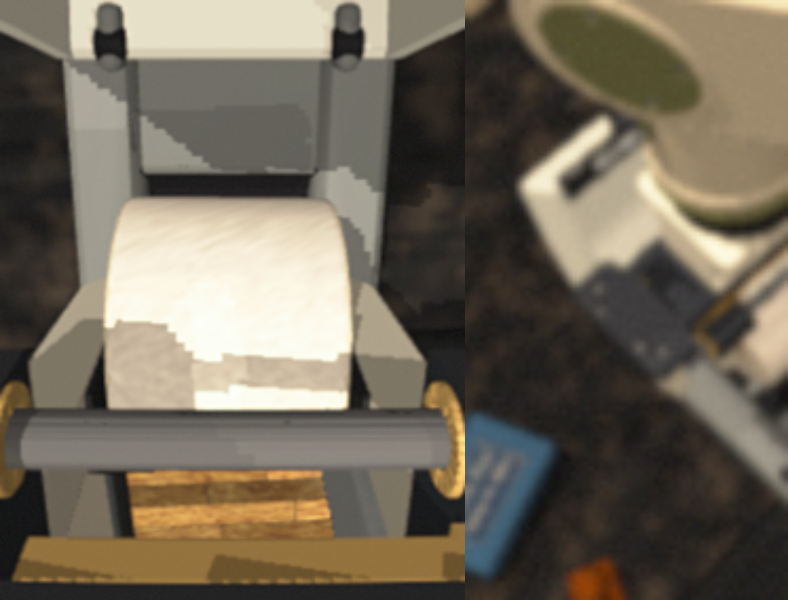

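The roll is centred over the bay (crop: roll mid x≈228, guides mid x≈230) and square to it, so I'm lowering it.

Call:
{"name": "apply_moves", "arguments": {"steps": [-0.03,0,0.25,0,0,0,0,0,0,0.25,0,0,0,0,0,0,0.2,0,0,0,0,0,0,0.2,0,0,0,0,0,0,0.15,0,0,0,0,0,0,0.1,0,0,0,0,0,0,0.08,0,0,0,0,0,0,0.05,0,0,0,0,0,0,0,0,0,0,0,0,0,0,0,0,0,0]}}

```text
t: 9.82
tool_pos: [0.5093, 0.2369, 0.0372]
orientation: [-3.14, 0.087, -0.0]
force: [-4.1, -2.3, 4.4]
opening: 0.057
gripper_force: 25.0
```

Run:
```python
from h import *
delta([.510,.2369,.0372],-.055)
```

```text
t 9.82 pos [0.5093 0.2369 0.0372] open 0.057 F [-4.1 -2.3  4.4] | d units [ 0.02 -0.   -0.  ] turn [-0. -0. -0.] yaw -0.055
```

Call:
{"name": "apply_moves", "arguments": {"steps": [-0.05,0,0,0,0,0,0,0,0,0,0,0,0,0], "grip_force": 8}}

```text
t: 9.98
tool_pos: [0.5084, 0.2371, 0.0372]
orientation: [-3.14, 0.087, -0.003]
force: [-0.1, -0.6, 1.8]
opening: 0.057
gripper_force: 8.0
```

Call:
{"name": "apply_moves", "arguments": {"steps": [0,0,0,0,0,0,64,0,0,0,0,0,0,68,0,0,0,0,0,0,72,0,0,0,0,0,0,78,0,0,0,0,0,0,80,0,0,0,0,0,0,80]}}

```text
t: 10.48
tool_pos: [0.5076, 0.2369, 0.0364]
orientation: [3.14, -0.087, -0.0]
force: [0.2, 0.1, 0.2]
opening: 0.0738
gripper_force: 0.0
```

Run:
```python
from h import *
delta([.510,.2369,.0372],-.055)
c=eyes.calibration("wrist");im=snap("wrist","w6")
for d in eyes.place_of("wrist","label_roll")[:1]:print(d,at_z("wrist",d["xy"],.049,c))
```

```text
t 10.48 pos [0.5076 0.2369 0.0364] open 0.0738 F [0.2 0.1 0.2] | d units [ 0.08 -0.   -0.03] turn [ 0.  0. -0.] yaw -0.055
{'xy': [257.3, 249.2], 'conf': 0.57} [0.50862296 0.23657453 0.049     ]
```

Call:
{"name": "apply_moves", "arguments": {"steps": [0,0,-0.3,0,0,0,80,0,0,-0.7,0,0,0,80,0,0,-0.9,0,0,0,80,-0.3,0,-0.9,0,0,0,80,-0.5,0,-0.9,0,0,0,80,-0.5,0,-0.9,0,0,0,80,-0.5,0,-0.9,0,0,0,80,-0.5,0,-0.9,0,0,0,80,-0.3,0,-0.9,0,0,0,80,0,0,-0.2,0,0,0,80,0,0,0,0,0,0,80,0,0,0,0,0,0,80]}}

```text
t: 11.58
tool_pos: [0.4301, 0.2412, 0.2616]
orientation: [-3.14, 0.086, -0.001]
force: [-0.1, -0.5, -0.6]
opening: 0.0745
gripper_force: 0.0
```

Run:
```python
from h import *
eyes.read_camera("top");c=eyes.calibration("wrist");im=snap("wrist","w7")
delta([.6,.231,.26],-.055)
for n,z in[("roll_bay",.049),("label_roll",.049),("cover_hinge",.04),("cover_tab",.205)]:
  for cam in("wrist","top","scene"):
    if cam!="wrist" and n=="roll_bay": eyes.read_camera(cam)
    for d in eyes.place_of(cam,n)[:1]: print(cam,n,d,at_z(cam,d["xy"],z,c if cam=="wrist" else None).round(4))
```

```text
t 11.68 pos [0.4294 0.2408 0.2597] open 0.0745 F [-0.1 -0.5 -0.3] | d units [ 5.7   0.01 -0.02] turn [ 0.01  0.02 -0.  ] yaw -0.055
top roll_bay {'xy': [203.6, 202.3], 'conf': 0.67} [0.5125 0.2447 0.049 ]
scene roll_bay {'xy': [217.7, 231.6], 'conf': 0.85} [0.5094 0.2293 0.049 ]
wrist label_roll {'xy': [259.7, 114.3], 'conf': 0.56} [0.5079 0.2329 0.049 ]
top label_roll {'xy': [208.9, 201.7], 'conf': 0.57} [0.5147 0.2289 0.049 ]
scene label_roll {'xy': [185.0, 180.2], 'conf': 0.59} [0.6992 0.1727 0.049 ]
wrist cover_hinge {'xy': [258.6, 51.6], 'conf': 0.62} [0.5843 0.2302 0.04  ]
top cover_hinge {'xy': [207.4, 180.1], 'conf': 0.97} [0.5836 0.2383 0.04  ]
scene cover_hinge {'xy': [198.3, 218.7], 'conf': 0.89} [0.5823 0.2343 0.04  ]
top cover_tab {'xy': [200.1, 153.0], 'conf': 0.75} [0.6148 0.2382 0.205 ]
scene cover_tab {'xy': [182.8, 181.0], 'conf': 0.67} [0.6144 0.2296 0.205 ]
```

View pics/w7.png

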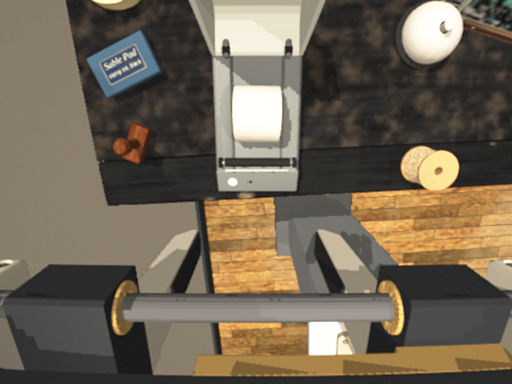

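The roll lies seated at (257,113) between the guides; the cover tab is out of frame. I'll go up and forward so the wrist camera sees it.

Call:
{"name": "apply_moves", "arguments": {"steps": [0.3,0,-0.6,0,0,0,60,0.5,0,-0.6,0,0,0,60,0.5,0,-0.6,0,0,0,60,0.5,0,-0.5,0,0,0,60,0.5,0,0,0,0,0,60,0,0,0,0,0,0,60,0,0,0,0,0,0,60]}}

```text
t: 12.97
tool_pos: [0.4987, 0.2373, 0.33]
orientation: [3.14, -0.088, -0.002]
force: [-0.1, -0.4, -0.4]
opening: 0.0559
gripper_force: 0.0
```

Run:
```python
from h import *
eyes.read_camera("top");c=eyes.calibration("wrist");im=snap("wrist","w8")
delta([.615,.2305,.26],-.055)
for n,z in[("cover_tab",.205),("cover_hinge",.04),("label_roll",.049)]:
    for d in eyes.place_of("wrist",n)[:2]: print(n,d,at_z("wrist",d["xy"],z,c).round(4))
print(proj("wrist",np.array([.615,.2305,.205]),c))
cv2.imwrite("pics/w8c.png",np.ascontiguousarray(cv2.resize(im[0:200,160:360],(600,600))[:,:,::-1]))
```

```text
t 13.07 pos [0.4978 0.2374 0.3297] open 0.0559 F [-0.1  1.   1.1] | d units [3.92 0.01 2.32] turn [ 0.    0.02 -0.  ] yaw -0.055
cover_tab {'xy': [254.1, 72.5], 'conf': 0.59} [0.6162 0.2335 0.205 ]
cover_hinge {'xy': [257.3, 106.6], 'conf': 0.78} [0.5875 0.2318 0.04  ]
label_roll {'xy': [258.9, 158.0], 'conf': 0.66} [0.5085 0.2336 0.049 ]
(np.float64(257.25845032941606), np.float64(73.68326667664253))
```

View pics/w8c.png

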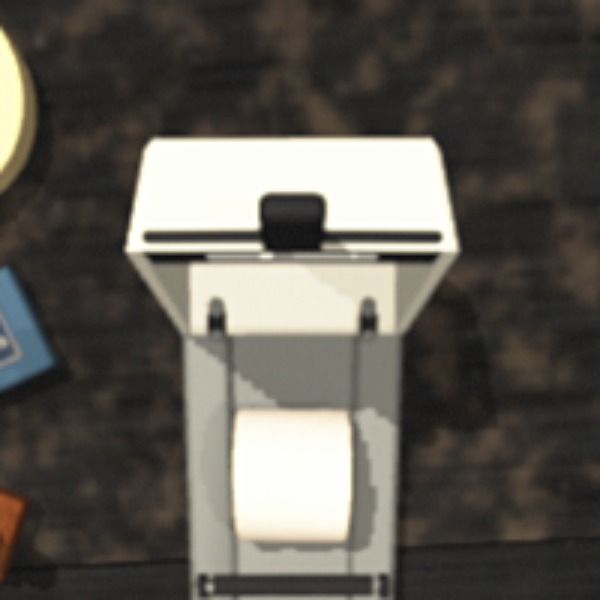

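The tab is at crop (293,222), which is pixel (257.7,74) and agrees with the predicted (257.3,73.7). Next: over the tab, then down.

Call:
{"name": "apply_moves", "arguments": {"steps": [0.5,0,0,0,0,0,60,0.8,0,0,0,0,0,60,0.9,0,0.3,0,0,0,60,0.8,0,0.5,0,0,0,60,0.6,0,0.7,0,0,0,60,0.33,0.01,0.7,0,0,0,60,0,0,0.6,0,0,0,60,0,0,0.6,0,0,0,60,0,0,0.5,0,0,0,60,0,0,0.3,0,0,0,60,0,0,0,0,0,0,60,0,0,0,0,0,0,60]}}

```text
t: 14.22
tool_pos: [0.6159, 0.2307, 0.2046]
orientation: [3.14, -0.086, -0.001]
force: [-0.4, 0.1, 0.2]
opening: 0.0557
gripper_force: 0.0
```

Run:
```python
from h import *
eyes.read_camera("top");c=eyes.calibration("wrist");im=snap("wrist","w9")
delta([.6155,.2305,.19],-.055)
cv2.imwrite("pics/w9c.png",np.ascontiguousarray(cv2.resize(im[184:384,130:380],(750,600))[:,:,::-1]))
```

```text
t 14.32 pos [0.6169 0.2309 0.2062] open 0.0559 F [ 0.2 -0.   1.2] | d units [-0.05  0.02  0.54] turn [-0.01 -0.02  0.  ] yaw -0.055
```

View pics/w9c.png

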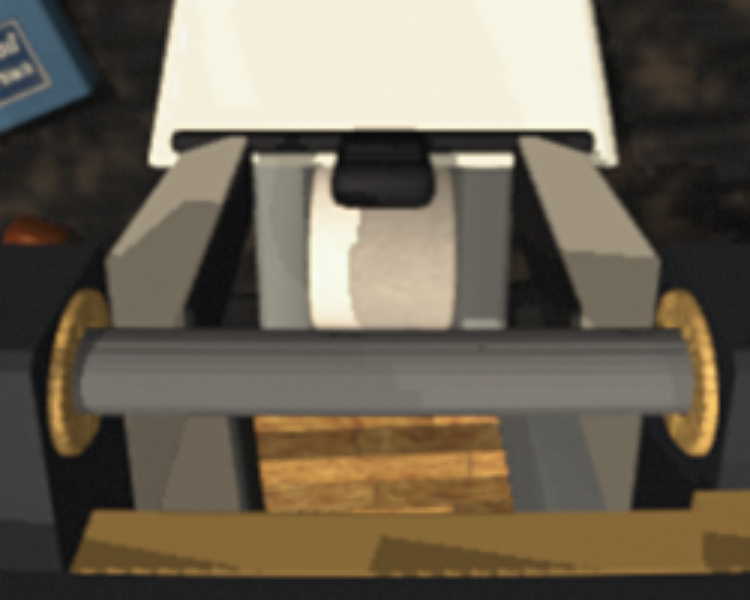

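The tab sits midway between the fingers (x≈385 against their middle at 383). Lowering the rest and pinching.

Call:
{"name": "apply_moves", "arguments": {"steps": [-0.04,0,0.3,0,0,0,60,0,0,0.17,0,0,0,60,0,0,0,0,0,0,60,0,0,0,0,0,0,0,0,0,0,0,0,0,0,0,0,0,0,0,0,0,0,0,0,0,0,0,0,0,0,0,0,0,0,0,0,0,0,0,0,0,0,0,0,0,0,0,0,0], "grip_force": 20}}

```text
t: 15.15
tool_pos: [0.6153, 0.2309, 0.1906]
orientation: [-3.14, 0.086, -0.001]
force: [0.7, 0.9, 0.7]
opening: 0.0217
gripper_force: 20.0
```

Run:
```python
from h import *
d,_=delta([.6155,.2305,.19],-.055); s=robot.read_state(); print(s["gripper_force"])
p=np.array(s["tool_pos"]); u=np.array([np.cos(-.055),np.sin(-.055)])
h=np.array([.586,.2321])
g=np.array([(p[:2]-h)@u, p[2]+.0188-.04]); r=np.hypot(*g); th0=np.arctan2(g[1],-g[0]); print("r",r,"th",th0)
prev=g
for th in np.linspace(th0,.524,20)[1:]:
    q=r*np.array([-np.cos(th),np.sin(th)]); e=(q-prev)/.03; prev=q; print(round(th,3),"dx",e[0].round(3),"dz",-e[1].round(3))
```

```text
t 15.15 pos [0.6153 0.2309 0.1906] open 0.0217 F [0.7 0.9 0.7] | d units [0.01 0.01 0.02] turn [-0. -0. -0.] yaw -0.055
20.000005066394806
r 0.17195712711494643 th 1.742210358309444
1.678 dx -0.364 dz -0.051
1.614 dx -0.366 dz -0.028
1.55 dx -0.367 dz -0.004
1.486 dx -0.367 dz 0.019
1.422 dx -0.365 dz 0.043
1.358 dx -0.361 dz 0.066
1.293 dx -0.356 dz 0.089
1.229 dx -0.35 dz 0.112
1.165 dx -0.342 dz 0.134
1.101 dx -0.333 dz 0.156
1.037 dx -0.322 dz 0.177
0.973 dx -0.31 dz 0.197
0.909 dx -0.297 dz 0.216
0.845 dx -0.282 dz 0.235
0.78 dx -0.267 dz 0.253
0.716 dx -0.25 dz 0.269
0.652 dx -0.232 dz 0.285
0.588 dx -0.214 dz 0.299
0.524 dx -0.194 dz 0.312
```

Call:
{"name": "apply_moves", "arguments": {"steps": [-0.18,0,-0.03,0,0,0,0,-0.36,0,-0.045,0,0,0,0,-0.37,0,-0.02,0,0,0,0,-0.37,0,0,0,0,0,0,-0.37,0,0.03,0,0,0,0,-0.36,0,0.05,0,0,0,0,-0.36,0,0.075,0,0,0,0,-0.18,0,0.04,0,0,0,0,0,0,0,0,0,0,0]}}

```text
t: 15.9
tool_pos: [0.5378, 0.2352, 0.1875]
orientation: [-3.14, 0.086, 0.0]
force: [-0.3, 2.4, 0.0]
opening: 0.0216
gripper_force: 20.0
```

```bash
cat > arc.py <<'E'
from h import *
s=robot.read_state(); p=np.array(s["tool_pos"]); delta(p,-.055)
u=np.array([np.cos(-.055),np.sin(-.055)]); h=np.array([.586,.2321])
g=np.array([(p[:2]-h)@u, p[2]+.0188-.04]); r=np.hypot(*g); th0=np.arctan2(g[1],-g[0]); print("r",r,"th",th0,"lat",(p[:2]-h)@[-u[1],u[0]])
prev=g
for th in np.linspace(th0,.524,13)[1:]:
    q=.172*np.array([-np.cos(th),np.sin(th)]); e=(q-prev)/.03; prev=q; print(round(th,3),"dx",e[0].round(3),"dz",-e[1].round(3))
E
python3 arc.py
```

```text
t 15.9 pos [0.5378 0.2352 0.1875] open 0.0216 F [-0.3  2.4  0. ] | d units [0. 0. 0.] turn [-0.  0.  0.] yaw -0.055
r 0.17313727594114384 th 1.2880082969610918 lat 0.0004239024074322313
1.224 dx -0.336 dz 0.149
1.161 dx -0.339 dz 0.135
1.097 dx -0.33 dz 0.156
1.033 dx -0.319 dz 0.177
0.97 dx -0.307 dz 0.197
0.906 dx -0.294 dz 0.216
0.842 dx -0.28 dz 0.234
0.779 dx -0.264 dz 0.252
0.715 dx -0.248 dz 0.268
0.651 dx -0.23 dz 0.283
0.588 dx -0.212 dz 0.297
0.524 dx -0.193 dz 0.31
```

Forces are small and the tab follows. Swinging on, in two halves.

Call:
{"name": "apply_moves", "arguments": {"steps": [-0.17,0,0.07,0,0,0,0,-0.34,0,0.14,0,0,0,0,-0.33,0,0.15,0,0,0,0,-0.33,0,0.17,0,0,0,0,-0.31,0,0.19,0,0,0,0,-0.3,0,0.21,0,0,0,0,-0.14,0,0.11,0,0,0,0,0,0,0,0,0,0,0]}}

```text
t: 16.57
tool_pos: [0.4797, 0.2384, 0.1559]
orientation: [-3.14, 0.086, 0.004]
force: [-4.7, 1.6, 5.0]
opening: 0.0216
gripper_force: 20.0
```

```bash
python3 arc.py; python3 -c "
from h import *
eyes.read_camera('scene')
print(eyes.search_frame('scene','cover')[:1])"
```

```text
t 16.57 pos [0.4797 0.2384 0.1559] open 0.0216 F [-4.7  1.6  5. ] | d units [0. 0. 0.] turn [-0.    0.02  0.  ] yaw -0.055
r 0.17173550638044655 th 0.9020313566857483 lat 0.0004106749591364672
0.871 dx -0.145 dz 0.107
0.839 dx -0.136 dz 0.119
0.808 dx -0.132 dz 0.123
0.776 dx -0.129 dz 0.127
0.745 dx -0.124 dz 0.131
0.713 dx -0.12 dz 0.135
0.682 dx -0.116 dz 0.138
0.65 dx -0.112 dz 0.142
0.619 dx -0.107 dz 0.145
0.587 dx -0.102 dz 0.149
0.556 dx -0.098 dz 0.152
0.524 dx -0.093 dz 0.155
[{'rect': [177.1, 197.5, 33.2, 33.8], 'conf': 0.85}]
```

Call:
{"name": "apply_moves", "arguments": {"steps": [-0.2,0,0.1,0,0,0,0,-0.28,0,0.24,0,0,0,0,-0.27,0,0.25,0,0,0,0,-0.25,0,0.27,0,0,0,0,-0.23,0,0.28,0,0,0,0,-0.2,0,0.3,0,0,0,0,-0.09,0,0.16,0,0,0,0,0,0,0,0,0,0,0,0,0,0,0,0,0,0]}}

```text
t: 17.42
tool_pos: [0.435, 0.2408, 0.1076]
orientation: [-3.14, 0.086, 0.002]
force: [0.5, 4.0, -0.8]
opening: 0.0217
gripper_force: 20.0
```

```bash
python3 arc.py|head -2
python3 - <<'E'
from h import *
im=snap("scene","s10");w=snap("wrist","w10");s=robot.read_state();print(s["force"],s["gripper_force"],s["wrist_torque"])
cv2.imwrite("pics/s10c.png",np.ascontiguousarray(np.hstack([cv2.resize(im[150:300,140:290],(400,400)),cv2.resize(w[84:384,106:406],(400,400))])[:,:,::-1]))
E
```

```text
t 17.42 pos [0.435  0.2408 0.1076] open 0.0217 F [ 0.5  4.  -0.8] | d units [0. 0. 0.] turn [-0.    0.01  0.  ] yaw -0.055
r 0.17418112225520774 th 0.5191318607467337 lat 0.000376266741769593
[-1.78957868  3.59017912 -0.12767582] 19.99993622303009 [ 0.6443653   0.2363382  -0.01297894]
```

View pics/s10c.png

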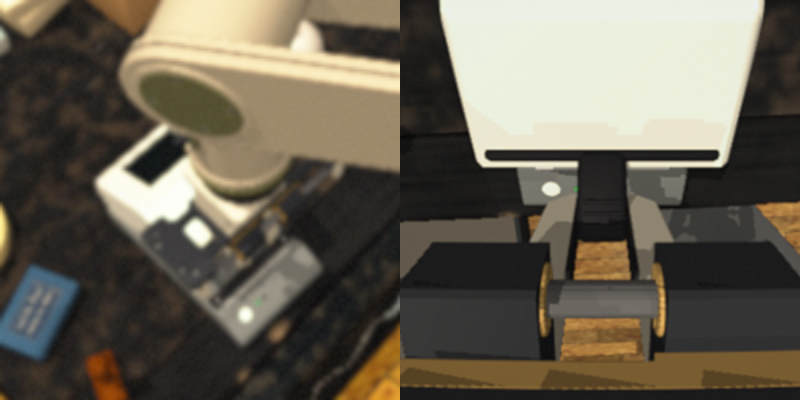

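The fingers hold the tab, with the cover about 0.52 rad open and the base front clear beneath it. I'll settle briefly, then hand in.

Call:
{"name": "apply_moves", "arguments": {"steps": [0,0,0,0,0,0,0,0,0,0,0,0,0,0,0,0,0,0,0,0,0,0,0,0,0,0,0,0,0,0,0,0,0,0,0,0,0,0,0,0,0,0]}}

```text
t: 18.02
tool_pos: [0.4355, 0.2407, 0.1083]
orientation: [-3.14, 0.087, 0.001]
force: [-3.4, 4.5, 0.4]
opening: 0.0216
gripper_force: 20.0
```

```bash
python3 arc.py|head -2; python3 -c "
from h import *
print(robot.close_job())"
```

```text
t 18.02 pos [0.4355 0.2407 0.1083] open 0.0216 F [-3.4  4.5  0.4] | d units [0. 0. 0.] turn [-0.    0.01 -0.  ] yaw -0.055
r 0.17412507183346693 th 0.5238963371184951 lat 0.00036073806068234585
the job is handed in; nothing more can be done
None
```

I lowered the roll into the bay and let go of it there, then handed the job in at 18 s with the fingers still holding the cover by its tab, about 0.52 rad (30 degrees) open by the arm's pose; `close_job` returned no verdict.

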